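# Weigh a flanged housing on the bench balance

## Robot

A 6-joint arm with a two-finger parallel gripper is mounted at the origin on the work surface; the furniture and walls round the work are solid. World frame = base frame: x ahead of the robot, y to its left, z up, the work surface at z = 0. Lengths are in m, angles in degrees, forces in N, time in s.
With the tool pointing down it reaches from about 0.425 to 0.95 m from the base axis. Payload 14.7 kg.
Tool frame: the origin (TCP) lies between the finger pads; the fingertips stand 25 mm ahead of it and the grasp point (between the pads) lies 6 mm ahead of it; z points along the fingers, y is the line along which they close (so a half turn about z gives the same grasp; the last joint's range is limited). The gripper opens to 85 mm and grips with 20 to 120 N. Pads are 22 mm wide; open, the fingers measure 114 mm over their backs; the gripper's body (76 mm by 85 mm) begins 54 mm behind the grasp point. The pads swing forward as they close: fully open they stand 13 mm farther back than shut.
Start: joints at [60.642, 27.513, 91.461, -0, 61.026, -2.67], TCP at [0.292, 0.581, 0.256] pointing down, gripper open.
Joint ranges: [-157.49, 157.49], [-46.99, 117.5], [13.45, 153.17], [-89.5, 269.5], [5.16, 153.95], [-167.48, 167.48]. Speed limits (degrees/s): [108.29, 108.29, 136.94, 172.46, 172.46, 172.46].

## Interface

Orientations are given as [roll, pitch, yaw] about the fixed x, y, z axes, in that order (R = Rz(yaw) Ry(pitch) Rx(roll)).
In Python, from workcell import env gives the robot as it stands. The module is installed in compiled form; this text tells all that it offers.
- The arm moves only by the tool send_rows, never from a script. Its argument "targets" is a list that holds one entry, the list of rows, each a list of 7 numbers: the opening, from -1 (shut) to 1 (fully open), then the shift along the tool's x, y, z in units of 40 mm (1.0 is 40 mm), then the turn, a rotation vector about the tool's x, y, z in units of 6 degrees (1.0 is 6 degrees). In form: [[[claw, x, y, z, ax, ay, az], ...]]. A call has 1 to 20 rows; each row shifts and turns the commanded pose from where the row before left it, along the tool's axes as they then stand; what a row does not reach is not made up. A row lasts 1/12 s, in which the tool goes at most 41.7 mm and 7.16 degrees, less where a joint would pass 70% of its speed; a pose out of reach is approached as far as the arm can. A call is refused whole if a number of a shift passes 1 or a number of a turn 1, either way. A call with a gripper value outside its range is refused whole. The fingers move at their own pace and stop on an object; "newtons" is the grip in N (left out, the last holds). Time passes only in rows, so rows that do not move let the fingers close. It gives the time, the measured TCP pose, the force, the opening and the grip force at its end, in the units of the state.
- env.state(): the state, without advancing time (a new reading comes with each control period).
- env.capture(name): name is "side" or "top" or "wrist"; returns a dict with "image" (480x640x3 uint8, red, green, blue), "z_map" (480x640 float32, m along the optical axis (not along the pixel's ray), 0 where there is no reading), "intrinsics" (3x3 intrinsics, pixels), "k1" (the pictures are not rectified: a ray, as slopes to the right and down, at radius r is drawn at 1 + k1 r^2 times it, then the intrinsics apply), "cam_to_world" (4x4, takes a point from camera to world coordinates). Camera axes: x right, y up, looking along -z (the intrinsics and any distortion apply to the point x, -y, -z); pixel columns grow to the right and rows downward; lengths in m; the calibration is good to about 2 mm. A picture is of the moment at which its call begins.
- env.sign_off(): hands the job in; it is judged then, once.
The state is a dict: "t": time; "joint_pos": joint angles; "dq": joint speeds; "joint_torque": joint torques, N m; "position": TCP position; "ee_rot": TCP orientation; "wrist_force": force on the tool from outside, world axes, zero at the start; "torque": the same for the moment, N m; "gripper_width": finger opening in m; "gripper_force": force on a finger pad.
Only numpy, scipy, OpenCV 4.12 (cv2) and the standard library are available. Lean on these libraries where they do the work, as an engineer would, in place of code of your own. Each camera call takes 0.05 s, during which the arm holds its last target. There are 200 camera calls.

## Task

Weigh the flanged housing that stands on the left pan of the balance: put over the pin of the empty right pan, flat on the pan, the one of the three weights that suits, then slide the poise along the beam until the beam comes to rest level, and let go. The housing's mass is unknown; press the empty pan down lightly and feel the force it takes to bring the beam level, to know which weight to take. The knife edge is delicate: never push on any part of the balance, by hand or with a weight, with more than about 15 N, and leave the housing and the other things on the bench as they stand.

Things in the scene. Friction and masses are not known exactly. Their poses are not given: they have to be found in the camera images.
- balance: equal-arm balance, fixed; grey base 110 x 230 mm, origin at the centre of its underside, y along the beam to the left (part) pan, x away from the robot at yaw 0. Steel beam 320 mm long, pivot 85 mm above the bench; the pans (72 mm across) are carried 150 mm either side of it and stay horizontal as it tilts, moving 12 mm up or down. Push on it with less than 15 N.
- beam (a joint): tilt of the beam, rad: 0 level, positive with the right (weight) pan low; stops at -0.08 and +0.08. At the start the housing holds it at -0.08, weight pan high. Damped, it takes about 2 s to come to rest. Near level, 0.01 rad stands for about 3.3 g on a pan.
- poise (a joint): place of the sliding poise on the beam, m from the pivot, positive towards the right (weight) pan (-y of the balance); stops at -0.07 and +0.07. Slides stiffly (about 0.7 N), stays where it is left. Mass 230 g: each 10 mm towards the weight pan acts like 15 g more on that pan; near level 10 mm tilts the beam by about 0.045 rad.
- poise_top (a point): centre of the top of the poise's upright stem. The stem is a 10 mm rod with a head 14 mm across and 6 mm high; it rises 42 mm over the poise's block (34 x 30 mm). With the beam level this point is 164 mm above the bench. Free room beside the stem along the beam: at least 40 mm.
- weight_pan: right-hand (weight) pan, a steel disc 72 mm across and 5 mm thick, on the -y side of the balance; its origin lies on its hinge in the beam, 25 mm below its top face
- pan_seat (a point): centre of the top face of the weight pan, 110 mm above the bench when level; z up
- pin_tip (a point): top of the upright pin in the middle of the weight pan: 10 mm thick, 25 mm high, end chamfered 1 mm. The fingertips can press on it.
- housing: dark steel flanged housing with a through bore, flange 60 mm across and 10 mm thick, hub 38 mm across, 34 mm high in all, standing on the left pan round a short pin; origin at the centre of its underside. Mass unknown, from 100 to 500 g.
- weight_150: bored steel weight of 150 g (the thinnest flange): flange 48 mm across and 5 mm thick, on top of it a grip collar 26 mm across and 26 mm high, through bore 12 mm. Origin at the centre of its underside.
- weight_300: bored steel weight of 300 g (the middle one): flange 48 mm across and 16.5 mm thick, on top of it a grip collar 26 mm across and 26 mm high, through bore 12 mm. Origin at the centre of its underside.
- weight_450: bored steel weight of 450 g (the thickest flange): flange 48 mm across and 27.5 mm thick, on top of it a grip collar 26 mm across and 26 mm high, through bore 12 mm. Origin at the centre of its underside.
- petri: shallow round dish with lid, 92 mm across, 15 mm high; bystander, origin at the centre of its underside
- vial_clear: clear glass vial with white cap, 23 mm across, 52 mm high; bystander, origin at the centre of its underside
- dropper_bottle: small white bottle with cap, 48 mm across, 98 mm high; bystander, origin at the centre of its underside
- timer: bench timer standing on its foot, 47 x 68 x 72 mm; bystander, origin at the centre of its underside
Things that resemble listed ones, but are neither listed nor needed, are in the scene too. Leave any pink, red or turquoise look-alike of the weight_150 alone.

How it is judged (in metres and radians):
At the end, for the whole second after the job is handed in: One of the three weights sits over the pin flat on the weight pan (within 4 mm of its centre, 3 mm of its face), the housing is still on its own pan, and the beam is at rest within 0.02 rad of level (((horizontal distance between weight_150 and pan_seat below 0.004 m and z of weight_150 in the frame of pan_seat between -0.003 and 0.003 m and linear speed of weight_150 below 0.01 m/s) or (horizontal distance between weight_300 and pan_seat below 0.004 m and z of weight_300 in the frame of pan_seat between -0.003 and 0.003 m and linear speed of weight_300 below 0.01 m/s) or (horizontal distance between weight_450 and pan_seat below 0.004 m and z of weight_450 in the frame of pan_seat between -0.003 and 0.003 m and linear speed of weight_450 below 0.01 m/s)) and value of joint beam between -0.02 and 0.02 rad and velocity of joint beam between -0.02 and 0.02 rad/s and horizontal distance between housing and weight_pan above 0.28 m); the robot touches nothing.
It fails at once if the fingers push on the balance with more than 15 N (contact force between the fingers and balance above 15 N).
It fails at once if a weight is pushed against the balance with more than 15 N (contact force between any of weight_150, weight_300, weight_450 and balance above 15 N).
It fails at once if the housing is touched (contact force between the fingers and housing above 0.5 N).
It fails at once if the housing tips or leaves its pan (angle between housing's own z axis and vertical above 0.2 rad or horizontal distance between housing and weight_pan below 0.28 m).
It fails at once if a bystander is moved by more than 20 mm (distance of any of petri, vial_clear, dropper_bottle, timer from where it was at the start of the episode above 0.02 m).
It also fails if it takes over 67 s, if anything falls off the work surface, if the arm or the gripper's body presses on something with over 40 N, if the wrist force passes 120 N, or if a joint passes its speed limit or range.

## Working session

There is one attempt and no reset: what is moved stays moved. The work goes in short steps, Python scripts to look and compute and a tool call to move; the robot and the scene stay as the last step left them, time stands still between calls to the robot, and variables do not carry over. Pictures are saved under pics/ and viewed, at most 10 in all, crops included, and the job is handed in when it is done.

Besides the shell and the picture viewer there is one more tool, called after "Call:" as name(argument=value, ...) on one line, values as JSON. send_rows: Moves the arm, as the interface text tells. Its arguments: {"type":"object","properties":{"targets":{"type":"array","items":{"type":"array","items":{"type":"array","items":{"type":"number"}}}},"newtons":{"type":"number"}},"required":["targets"]}

```bash
mkdir -p pics; cat > h.py <<'E'
import numpy as np, cv2
from workcell import env
def cloud(c):
    z=c["z_map"]; K=np.array(c["intrinsics"]); k1=float(c["k1"])
    v,u=np.mgrid[:480,:640].astype(np.float64)
    D=np.array([k1,0,0,0,0])
    p=cv2.undistortPoints(np.stack([u.ravel(),v.ravel()],1).reshape(-1,1,2),K,D).reshape(480,640,2)
    X=np.stack([p[...,0]*z,-p[...,1]*z,-z,np.ones_like(z)],-1)
    W=X@np.array(c["cam_to_world"]).T
    W[z==0]=np.nan
    return W[...,:3]
def snap(name,fn):
    c=env.capture(name); cv2.imwrite(f"pics/{fn}.png",c["image"][...,::-1]); 
    np.savez(f"pics/{fn}.npz",**{k:c[k] for k in c}); return c,cloud(c)
E
python3 - <<'E'
from h import *
for n in("top","side"):
    c,W=snap(n,n+"0"); print(n,c["intrinsics"],c["k1"],np.round(c["cam_to_world"],3).tolist(),(c["z_map"]>0).mean())
print(env.state())
E
```

```text
top [[450.59578948   0.         325.33142714]
 [  0.         450.59578948 238.87277812]
 [  0.           0.           1.        ]] -0.044169748802672076 [[0.026, 0.984, -0.179, 0.153], [-1.0, 0.026, -0.003, -0.112], [0.002, 0.179, 0.984, 1.312], [0.0, 0.0, 0.0, 1.0]] 0.9959635416666667
side [[515.65934048   0.         314.62494969]
 [  0.         515.65934048 234.11533239]
 [  0.           0.           1.        ]] -0.034134638317827884 [[-0.349, -0.717, 0.604, 1.119], [0.937, -0.257, 0.237, 0.204], [-0.015, 0.648, 0.761, 1.087], [0.0, 0.0, 0.0, 1.0]] 0.9958072916666667
{'t': 0.1, 'joint_pos': array([ 6.06434397e+01,  2.75467572e+01,  9.14893817e+01, -1.42722490e-03,
        6.10260394e+01, -2.66921640e+00]), 'dq': array([ 0.05004313, -0.07806471, -0.09133699, -0.07574191, -0.12072271,
        0.07699844]), 'joint_torque': array([ 9.76287956e-04, -9.52254510e+01, -4.31046760e+01,  1.49211805e-04,
        4.85256925e-03, -1.97350369e-05]), 'position': array([0.29174555, 0.58047469, 0.25573588]), 'ee_rot': array([-1.79937831e+02, -1.64914242e-03,  1.53313347e+02]), 'wrist_force': array([-0.03457173,  0.64783417,  0.25905793]), 'torque': array([ 0.01668359,  0.04222675, -0.01848921]), 'gripper_force': 0.0, 'gripper_width': 0.0857631919976702}
```

View pics/top0.png

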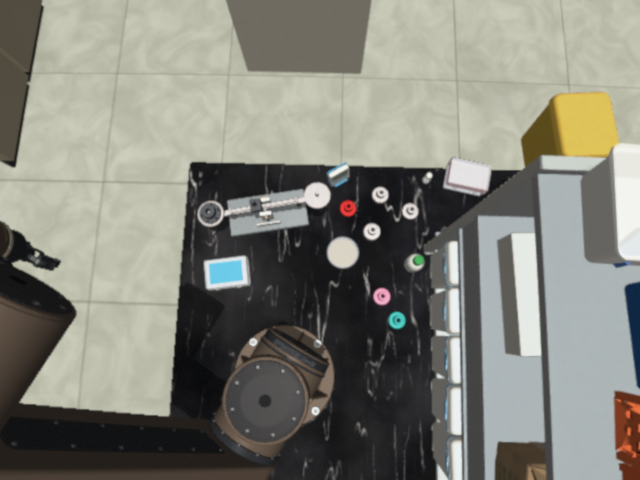

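View pics/side0.png

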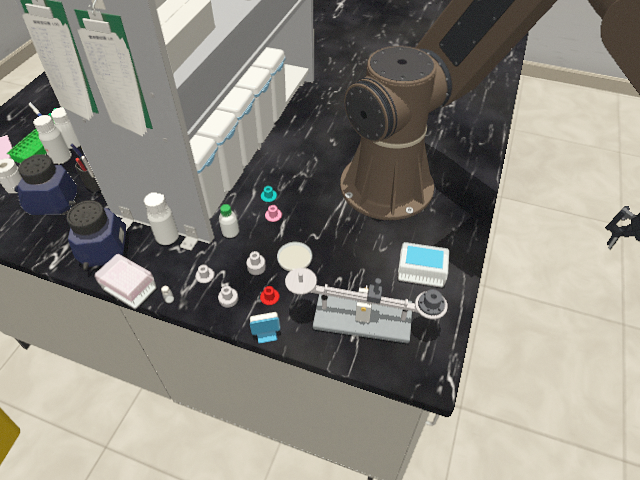

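The top view shows the balance with the housing at (210,213), the empty pan at (317,195) and the poise at about (262,203). The three grey weights are at (380,194), (410,211) and (372,231), and the red, pink and turquoise ones are look-alikes. The side view shows the same weights at about (228,294), (205,273) and (256,262), with the pan at (301,281). The cabinet stands to the robot's right.

```bash
python3 - <<'E'
from h import *
def load(n):
    d=np.load(f"pics/{n}.npz"); return cloud(d)
T=load("top0");S=load("side0")
# top: list of things by height within local windows
def rep(W,u,v,r,lab):
    P=W[v-r:v+r+1,u-r:u+r+1].reshape(-1,3); P=P[np.isfinite(P).all(1)]
    H=P[P[:,2]>0.004]
    zs=np.sort(H[:,2]); zt=np.percentile(zs,97)
    top=H[H[:,2]>zt-0.005]
    mm=lambda Q:np.round((Q.min(0)+Q.max(0))/2*1000,1)
    print(lab,len(H),"ztop",round(zt*1000,1),"topc",mm(top),"ext",np.round(np.ptp(top,axis=0)*1000),"allc",mm(H),"ext",np.round(np.ptp(H,axis=0)*1000), "hist",np.histogram(H[:,2],bins=np.arange(0,.06,.005))[0])
for u,v in((380,194),(410,211),(372,231),(348,208)): rep(T,u,v,13,f"T{u}")
for u,v in((228,294),(205,273),(256,262),(269,295)): rep(S,u,v,16,f"S{u}")
rep(T,317,195,17,"Tpan");rep(S,301,280,20,"Span")
rep(T,210,213,17,"Thous");rep(T,262,203,12,"Tpoise");rep(S,375,290,14,"Spoise")
rep(T,342,252,20,"petri");rep(T,338,174,14,"timer");rep(T,428,177,8,"vial")
E
cat > crop.py <<'E'
import cv2,sys
f,o,u0,v0,u1,v1,s=sys.argv[1:]; i=cv2.imread(f"pics/{f}.png")[int(v0):int(v1),int(u0):int(u1)]
cv2.imwrite(f"pics/{o}.png",cv2.resize(i,None,fx=int(s),fy=int(s),interpolation=cv2.INTER_CUBIC))
E
python3 crop.py side0 side0c 150 220 460 370 2
```

```text
T380 295 ztop 46.4 topc [ 527.6 -266.5   45.3] ext [24. 24.  8.] allc [ 532.5 -268.3   26.6] ext [84. 78. 45.] hist [39 59 24 80 27  6  6 12 26 16  0]
T410 264 ztop 35.3 topc [ 484.5 -358.6   34.5] ext [25. 24.  7.] allc [ 482.3 -358.5   21.1] ext [81. 78. 34.] hist [ 56 122  18   6  10  12  31   9   0   0   0]
T372 312 ztop 56.8 topc [ 414.1 -242.5   57.8] ext [24. 23. 11.] allc [ 418.4 -244.9   33.7] ext [79. 77. 59.] hist [40 50  6  6 15 81 42 10  4  5 28]
T348 244 ztop 34.3 topc [ 487.  -172.8   34.1] ext [22. 21.  9.] allc [ 488.6 -172.8   21.2] ext [78. 78. 34.] hist [ 52 114  17   5   6  13  31   6   0   0   0]
S228 297 ztop 41.7 topc [ 531.9 -264.    41.2] ext [27. 25.  9.] allc [ 532.7 -266.7   24.9] ext [68. 63. 41.] hist [ 6 23 86 66  8 17 21 44 25  1  0]
S205 146 ztop 31.0 topc [ 503.9 -322.6   33.4] ext [58. 92. 15.] allc [ 486.3 -326.5   22.4] ext [ 93. 100.  37.] hist [15 24 17 12 21 45 11  0  1  0  0]
S256 319 ztop 53.1 topc [ 418.5 -237.9   52.6] ext [27. 26.  9.] allc [ 408.  -247.5   30.7] ext [70. 83. 53.] hist [ 3 21 22 22 66 72 17 12 17 29 36]
S269 171 ztop 109.
[... 674 characters left out ...]
.   78.1  86.2] ext [ 95.  83. 164.] hist [  3   4   1  25 108  32   0   0   1   1   0]
Spoise 473 ztop 159.7 topc [464.5  91.8 159.1] ext [12. 12.  7.] allc [414.2  83.6  83.3] ext [147.  83. 158.] hist [3 0 0 2 0 0 0 1 5 1 0]
petri 940 ztop 21.1 topc [ 352.5 -158.5   21.4] ext [92. 90. 11.] allc [ 353.4 -157.8   15.3] ext [121. 118.  23.] hist [ 64  95 235 485  60   1   0   0   0   0   0]
timer 417 ztop 120.5 topc [ 516.4 -105.9  121.8] ext [13. 11. 10.] allc [ 565.  -140.9   65.4] ext [110.  86. 123.] hist [25 34 14 14 18 18 13 20 19 12 12]
vial 110 ztop 55.5 topc [ 578.8 -405.2   55.1] ext [14. 12.  9.] allc [ 589.9 -414.    31.8] ext [52. 49. 56.] hist [14 28  6  8  2  8  9  5  6  4 15]
```

View pics/side0c.png

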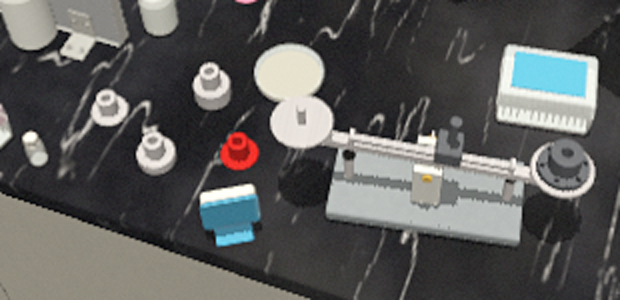

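```bash
cat >> h.py <<'E'
def circ(W,c,r,z0,z1):
    """centre of minimal enclosing circle + robust z of points near c between z0,z1"""
    P=W.reshape(-1,3); P=P[np.isfinite(P).all(1)]
    m=(np.hypot(*(P[:,:2]-c).T)<r)&(P[:,2]>z0)&(P[:,2]<z1); P=P[m]
    if len(P)<5: return None
    (x,y),R=cv2.minEnclosingCircle(P[:,:2].astype(np.float32))
    return np.round(np.array([x,y,np.median(P[:,2]),R,*P[:,:2].mean(0)])*1000,1),len(P)
def bench(W,c,r):
    P=W.reshape(-1,3);P=P[np.isfinite(P).all(1)];P=P[(np.hypot(*(P[:,:2]-c).T)<r)&(abs(P[:,2])<.012)]
    return np.round(np.median(P[:,2])*1000,1)
E
cat >> h.py <<'E'
def plan(x,y,z,yaw):
    from scipy.spatial.transform import Rotation as R
    s=env.state(); r=R.from_euler('xyz',s["ee_rot"],degrees=True)
    d=r.inv().apply(np.array([x,y,z])-s["position"])/0.04
    w=(r.inv()*R.from_euler('xyz',[180,0,yaw],degrees=True)).as_rotvec(degrees=True)/6
    print("t",round(s["t"],2),"pos",np.round(s["position"],4),"rpy",np.round(s["ee_rot"],2),"F",np.round(s["wrist_force"],2),"w",round(s["gripper_width"],4))
    print("shift units",np.round(d,3),"turn units",np.round(w,3))
E
python3 - <<'E'
from h import *
for n in("top0","side0"):
    W=cloud(np.load(f"pics/{n}.npz"))
    print(n,"bench",bench(W,(.45,-.2),.2),bench(W,(.5,.1),.15))
    print("pan",circ(W,(.49,-.081),.045,.113,.131),"pin",circ(W,(.49,-.081),.02,.138,.16))
    print("poise",circ(W,(.462,.09),.02,.153,.17), "hous flange",circ(W,(.438,.212),.04,.102,.118),"hub",circ(W,(.438,.212),.03,.124,.14))
    for c,z in(((.53,-.265),16.5),((.484,-.358),5),((.416,-.24),27.5)):
        print(z,"collar",circ(W,c,.02,z/1e3+.02,z/1e3+.032),"fl",circ(W,c,.03,z/1e3-.004,z/1e3+.007))
plan(.49,-.081,.256,-170.3)
E
```

```text
top0 bench 1.5 0.8
pan (array([492.6, -81.4, 123.4,  36.8, 491.5, -81.5]), 509) pin (array([490.2, -81. , 148.2,   4.4, 490.5, -81.7]), 14)
poise (array([460.1,  89.4, 162.5,   6.8, 460.5,  89.3]), 22) hous flange (array([436.9, 212.8, 108.5,  35.3, 434.3, 208.5]), 224) hub (array([439.3, 212.3, 132.2,  20. , 437.8, 212.2]), 146)
16.5 collar (array([ 528.2, -267.2,   43.3,   13.1,  528.5, -266.7]), 51) fl (array([ 528.3, -266.8,   17.9,   24.1,  525.1, -265.3]), 122)
5 collar (array([ 484.1, -358.1,   33. ,   12.9,  484.3, -358. ]), 50) fl (array([ 484. , -357.8,    5.3,   29.8,  481.1, -356.4]), 181)
27.5 collar (array([ 413.7, -242.5,   54.5,   13. ,  413.9, -242. ]), 52) fl (array([ 414.5, -240.6,   28.5,   24.8,  412.5, -240. ]), 132)
side0 bench -1.4 -0.9
pan (array([494.3, -79.3, 119.9,  37.3, 496.1, -78.8]), 624) pin (array([495.1, -79. , 144. ,   6.3, 495.6, -78.7]), 21)
poise (array([464.8,  91.8, 159.5,   6.5, 464.3,  92.1]), 30) hous flange (array([442. , 215.1, 107.5,  30.8, 450.6, 215. ]), 285) hub (array([440.5, 215.5, 130.8,  19.8, 441.8, 214.9]), 205)
16.5 collar (array([ 531.3, -263.6,   39.4,   14.8,  532.2, -263.9]), 62) fl (array([ 533.6, -263.5,   15.5,   23.9,  537.1, -259.5]), 125)
5 collar (array([ 487.6, -354.8,   28. ,   14. ,  488.1, -355.3]), 56) fl (array([ 483.7, -358.5,    3.3,   29.5,  491.6, -351. ]), 119)
27.5 collar (array([ 418.7, -238.5,   50.7,   14.4,  418.1, -238.8]), 57) fl (array([ 419.4, -238.4,   26.2,   24.8,  423.5, -235.9]), 123)
t 0.1 pos [0.2917 0.5805 0.2557] rpy [-179.94   -0.    153.31] F [-0.03  0.65  0.26] w 0.0858
shift units [-1.1855e+01 -1.2549e+01  7.0000e-03] turn units [-1.000e-02 -4.000e-03 -6.064e+00]
```

Call:
send_rows(targets=[[[-1, -0.7, -0.74, 0, 0, 0, 0], [-1, -0.7, -0.74, 0, 0, 0, 0], [-1, -0.7, -0.74, 0, 0, 0, 0], [-1, -0.7, -0.74, 0, 0, 0, 0], [-1, -0.7, -0.74, 0, 0, 0, 0], [-1, -0.7, -0.74, 0, 0, 0, 0], [-1, -0.7, -0.74, 0, 0, 0, 0], [-1, -0.7, -0.74, 0, 0, 0, 0], [-1, -0.7, -0.74, 0, 0, 0, 0], [-1, -0.7, -0.74, 0, 0, 0, 0], [-1, -0.7, -0.74, 0, 0, 0, 0], [-1, -0.7, -0.74, 0, 0, 0, 0], [-1, -0.7, -0.74, 0, 0, 0, 0], [-1, -0.7, -0.74, 0, 0, 0, 0], [-1, -0.7, -0.74, 0, 0, 0, 0], [-1, -0.7, -0.74, 0, 0, 0, 0], [-1, -0.6, -0.7, 0, 0, 0, -1], [-1, 0, 0, 0, 0, 0, -1], [-1, 0, 0, 0, 0, 0, -1], [-1, 0, 0, 0, 0, 0, -1]]], newtons=20)

```text
t: 1.77
position: [0.4881, -0.0803, 0.2559]
ee_rot: [180.0, -0.0, 177.5]
wrist_force: [0.4, -0.3, -0.5]
gripper_width: 0.0002
gripper_force: 0.0
```

```bash
python3 - <<'E'
from h import *
plan(.4927,-.0801,.2,-169.8)
c,W=snap("wrist","w1"); print(np.round(c["cam_to_world"],3).tolist(),c["intrinsics"][0][0],(c["z_map"]>0).mean())
print("pan",circ(W,(.49,-.081),.05,.113,.128),"pin",circ(W,(.49,-.081),.02,.138,.16))
E
```

```text
t 1.77 pos [ 0.4881 -0.0803  0.2559] rpy [ 1.7999e+02 -5.0000e-02  1.7750e+02] F [ 0.37 -0.34 -0.46] w 0.0002
shift units [-0.115  0.011  1.398] turn units [ 2.000e-03 -7.000e-03 -2.117e+00]
[[0.042, -0.965, -0.259, 0.424], [0.999, 0.04, 0.012, -0.076], [-0.001, -0.259, 0.966, 0.374], [0.0, 0.0, 0.0, 1.0]] 402.5593239528737 0.9959375
pan (array([492.7, -78.5, 122.8,  36.3, 490.2, -78.6]), 8620) pin (array([492.8, -78.6, 147.3,   4.9, 491.6, -78.7]), 265)
```

View pics/w1.png

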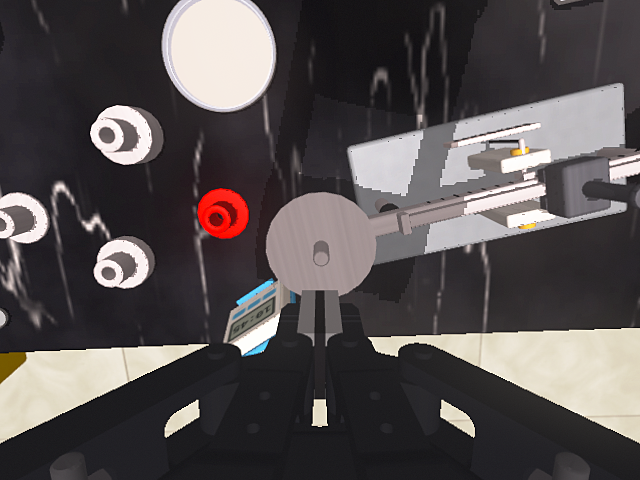

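The pin shows at (321,250), directly ahead of the fingers. The wrist depth puts it at (0.493, -0.079) with its top at 0.147, which agrees with the text. The weights are at left, at (125,262) and (125,135).

Call:
send_rows(targets=[[[-1, -0.12, 0.03, 0.3, 0, 0, 0], [-1, 0, 0, 0.5, 0, 0, -1], [-1, 0, 0, 0.5, 0, 0, -1], [-1, 0, 0, 0.3, 0, 0, 0], [-1, 0, 0, 0.2, 0, 0, 0], [-1, 0, 0, 0, 0, 0, 0], [-1, 0, 0, 0, 0, 0, 0], [-1, 0, 0, 0, 0, 0, 0]]])

```text
t: 2.48
position: [0.4936, -0.0785, 0.185]
ee_rot: [-180.0, 0.0, -170.8]
wrist_force: [-1.2, -0.4, -0.2]
gripper_width: -0.0002
gripper_force: 0.0
```

```bash
python3 - <<'E'
from h import *
W=cloud(np.load("pics/w1.npz"))
for c,z in(((.53,-.265),16.5),((.484,-.358),5),((.416,-.24),27.5)):
    print(z,"collar",circ(W,c,.02,z/1e3+.02,z/1e3+.032),"fl",circ(W,c,.03,z/1e3-.004,z/1e3+.007))
print("bench",bench(W,(.45,-.2),.1),"poise",circ(W,(.462,.09),.02,.153,.17))
plan(.4928,-.079,.172,-169.8)
E
```

```text
16.5 collar (array([ 529.4, -263.7,   43. ,   13.3,  528.9, -262.4]), 677) fl (array([ 529.8, -263.3,   17.4,   23.9,  525.5, -257.2]), 1217)
5 collar (array([ 485.3, -353. ,   31.2,   12.7,  485.6, -347.6]), 433) fl (array([ 484. , -358. ,    5.7,   30.1,  482.4, -347.9]), 1734)
27.5 collar (array([ 416.1, -238.8,   54. ,   13.6,  416. , -237.7]), 898) fl (array([ 416. , -238.9,   28.5,   24.5,  415.8, -231.8]), 1622)
bench 1.1 poise (array([461.6,  89.6, 160.5,   6.7, 461.3,  87.2]), 329)
t 2.48 pos [ 0.4936 -0.0785  0.185 ] rpy [-1.7998e+02  5.0000e-02 -1.7075e+02] F [-1.17 -0.4  -0.21] w -0.0002
shift units [ 0.023 -0.01   0.325] turn units [-0.003  0.008 -0.159]
```

```bash
cat >> h.py <<'E'
def force(n):
    F=[]
    for i in range(n):
        env.capture("top"); s=env.state(); F.append(np.r_[s["wrist_force"],s["torque"]])
    F=np.array(F); print("F mean",np.round(F.mean(0),3),"sd",np.round(F.std(0),3),"z",s["position"][2])
E
python3 -c "
from h import *
force(10)"
```

```text
F mean [ 0.293 -0.08  -0.228  0.001  0.012  0.006] sd [0.546 0.423 0.522 0.019 0.031 0.027] z 0.18439315541290902
```

Call:
send_rows(targets=[[[-1, 0, 0, 0.15, 0, 0, 0], [-1, 0, 0, 0.1, 0, 0, 0], [-1, 0, 0, 0.05, 0, 0, 0], [-1, 0, 0, 0.05, 0, 0, 0], [-1, 0, 0, 0.05, 0, 0, 0], [-1, 0, 0, 0.05, 0, 0, 0], [-1, 0, 0, 0.05, 0, 0, 0], [-1, 0, 0, 0.05, 0, 0, 0], [-1, 0, 0, 0.05, 0, 0, 0], [-1, 0, 0, 0.025, 0, 0, 0], [-1, 0, 0, 0, 0, 0, 0], [-1, 0, 0, 0, 0, 0, 0], [-1, 0, 0, 0, 0, 0, 0], [-1, 0, 0, 0, 0, 0, 0], [-1, 0, 0, 0, 0, 0, 0], [-1, 0, 0, 0, 0, 0, 0]]])

```text
t: 4.32
position: [0.4932, -0.0784, 0.1594]
ee_rot: [-180.0, 0.0, -170.7]
wrist_force: [-0.2, -1.0, 2.2]
gripper_width: -0.0002
gripper_force: 0.8
```

```bash
python3 -c "
from h import *
force(14)
c,W=snap('top','top1')
print('poise',circ(W,(.462,.08),.02,.153,.17),'hub',circ(W,(.438,.212),.03,.136,.152))
plan(.4928,-.079,.185,-169.8)"
```

```text
F mean [-0.279 -1.124  1.475 -0.189  0.07  -0.003] sd [0.474 0.471 0.587 0.029 0.022 0.026] z 0.15931862300367586
poise None hub None
t 5.07 pos [ 0.4932 -0.0784  0.1593] rpy [ 180.     -0.   -170.69] F [-0.36 -0.87  2.13] w -0.0002
shift units [ 0.012 -0.013 -0.643] turn units [ 0.    -0.    -0.148]
```

The force is about 1.7 N. Less the roughly 25 g from the poise's offset, the housing weighs about 150 g, so the 150 g weight suits. Next I check clearance to the cabinet and get the move.

```bash
python3 - <<'E'
from h import *
for n in("top0","side0"):
    P=cloud(np.load(f"pics/{n}.npz")).reshape(-1,3);P=P[np.isfinite(P).all(1)]
    for x in np.arange(.1,.65,.05):
        for z0,z1 in((.08,.3),(.3,.8)):
            m=(abs(P[:,0]-x)<.025)&(P[:,2]>z0)&(P[:,2]<z1)&(P[:,1]<-.3)&(P[:,1]>-.8)
            if m.sum()>3: print(n,round(x,2),z0,m.sum(),round(P[m,1].max(),3),end="; ")
    print()
plan(.485,-.3565,.22,-169.8)
E
```

```text
top0 0.1 0.08 563 -0.393; top0 0.1 0.3 6096 -0.396; top0 0.15 0.08 487 -0.391; top0 0.15 0.3 6162 -0.396; top0 0.2 0.08 565 -0.391; top0 0.2 0.3 6041 -0.396; top0 0.25 0.08 455 -0.393; top0 0.25 0.3 5515 -0.396; top0 0.3 0.08 556 -0.35; top0 0.3 0.3 4716 -0.396; top0 0.35 0.08 525 -0.351; top0 0.35 0.3 6054 -0.393; top0 0.4 0.08 39 -0.393; top0 0.4 0.3 347 -0.393; 
side0 0.1 0.08 800 -0.392; side0 0.1 0.3 942 -0.393; side0 0.15 0.08 597 -0.391; side0 0.15 0.3 1494 -0.393; side0 0.2 0.08 805 -0.39; side0 0.2 0.3 1551 -0.394; side0 0.25 0.08 853 -0.393; side0 0.25 0.3 1506 -0.394; side0 0.3 0.08 843 -0.348; side0 0.3 0.3 1293 -0.393; side0 0.35 0.08 718 -0.347; side0 0.35 0.3 1127 -0.391; side0 0.4 0.08 6494 -0.392; side0 0.4 0.3 17354 -0.39; side0 0.45 0.08 393 -0.492; side0 0.45 0.3 304 -0.451; side0 0.5 0.08 857 -0.588; side0 0.55 0.08 966 -0.589; side0 0.6 0.08 4 -0.652; 
t 5.07 pos [ 0.4932 -0.0784  0.1593] rpy [ 180.     -0.   -170.69] F [-0.36 -0.87  2.13] w -0.0002
shift units [ 1.327 -6.827 -1.518] turn units [ 0.    -0.    -0.148]
```

Call:
send_rows(targets=[[[-1, 0, 0, -0.3, 0, 0, 0], [-1, 0, 0, -0.6, 0, 0, 0], [-1, 0, 0, -0.6, 0, 0, 0], [-1, 0, 0, 0, 0, 0, 0]]])

```text
t: 5.4
position: [0.495, -0.0787, 0.2229]
ee_rot: [-179.9, 0.3, -170.7]
wrist_force: [1.4, -0.7, 1.5]
gripper_width: 0.0001
gripper_force: 0.0
```

```bash
python3 - <<'E'
from h import *
P=[]
for n in("top1",):
    q=cloud(np.load(f"pics/{n}.npz")).reshape(-1,3);P.append(q[np.isfinite(q).all(1)])
P=np.concatenate(P)
a=np.arctan2(-.0784,.4932);c,s=np.cos(a),np.sin(a)
r=P[:,0]*c+P[:,1]*s;l=-P[:,0]*s+P[:,1]*c
for r0 in np.arange(.15,.65,.05):
    m=(r>r0)&(r<=r0+.05)&(abs(l)<.2)&(P[:,2]>.25)
    if m.sum()>5: print(round(r0,2),m.sum(),"lat",np.round(np.percentile(l[m],[0,100]),3),"z",np.round(np.percentile(P[m,2],[0,100]),3))
T=cloud(np.load("pics/side0.npz")).reshape(-1,3);T=T[np.isfinite(T).all(1)]
m=(T[:,0]>.38)&(T[:,0]<.47)&(T[:,1]<-.36)&(T[:,1]>-.45)&(T[:,2]>.05);Q=T[m]
for z in np.arange(.05,.8,.1):
    k=abs(Q[:,2]-z)<.05
    if k.any(): print("cab z",round(z,2),k.sum(),"xmax",Q[k,0].max().round(3),"ymax",Q[k,1].max().round(3))
E
```

```text
0.15 13261 lat [-0.071  0.2  ] z [0.472 0.931]
0.2 18110 lat [-0.074  0.2  ] z [0.83 0.94]
0.25 12929 lat [-0.075  0.2  ] z [0.842 0.941]
0.3 2038 lat [-0.063  0.2  ] z [0.732 0.915]
0.35 1840 lat [-0.066  0.077] z [0.543 0.792]
0.4 855 lat [-0.071  0.076] z [0.495 0.724]
0.45 1773 lat [-0.078  0.072] z [0.475 0.65 ]
0.5 1246 lat [-0.079  0.069] z [0.5   0.594]
cab z 0.05 204 xmax 0.387 ymax -0.392
cab z 0.15 482 xmax 0.386 ymax -0.392
cab z 0.25 528 xmax 0.386 ymax -0.393
cab z 0.35 569 xmax 0.408 ymax -0.391
cab z 0.45 667 xmax 0.409 ymax -0.392
cab z 0.55 900 xmax 0.403 ymax -0.392
cab z 0.65 741 xmax 0.385 ymax -0.391
```

The wrist would nearly touch the cabinet's corner with the tool straight down. I will tilt it 15° about the closing axis, with the wrist going away from the cabinet, for both picking and placing.

Call:
send_rows(targets=[[[0.2, 0, -0.6, 0, 0, 0.5, 0], [0.2, 0, -0.9, 0, 0, 0.8, 0], [0.2, 0, -0.95, 0, 0, 0.8, 0], [0.2, 0, -0.95, 0, 0, 0.4, 0], [0.2, 0, -0.95, 0, 0, 0, 0], [0.2, 0, -0.95, 0, 0, 0, 0], [0.2, 0, -0.9, 0, 0, 0, 0], [0.2, 0, -0.6, 0, 0, 0, 0], [0.2, 0, 0, 0, 0, 0, 0], [0.2, 0, 0, 0, 0, 0, 0]]], newtons=30)

```text
t: 6.23
position: [0.5368, -0.3479, 0.2182]
ee_rot: [180.0, -15.0, -170.8]
wrist_force: [0.3, 0.3, -0.8]
gripper_width: 0.0511
gripper_force: 0.0
```

```bash
cat >> h.py <<'E'
def to(p):
    from scipy.spatial.transform import Rotation as R
    s=env.state(); r=R.from_euler('xyz',s["ee_rot"],degrees=True)
    print("t",round(s["t"],2),"pos",np.round(s["position"],4),"rpy",np.round(s["ee_rot"],2),"F",np.round(s["wrist_force"],2),"w",round(s["gripper_width"],4),"q",np.round(s["joint_pos"],1))
    print("tool z",np.round(r.apply([0,0,1]),3),"shift units",np.round(r.inv().apply(np.array(p)-s["position"])/0.04,3),"down1cm",np.round(r.inv().apply([0,0,-.25]),3))
E
python3 - <<'E'
from h import *
c,W=snap("wrist","w2")
print("150",circ(W,(.485,-.3565),.025,.025,.037),circ(W,(.485,-.3565),.028,.001,.012),"bench",bench(W,(.47,-.3),.1))
print("red",circ(W,(.487,-.172),.02,.025,.037))
to((.485,-.3565,.1))
E
```

```text
150 (array([ 484.9, -355.3,   31.6,   13. ,  484.9, -355.5]), 648) (array([ 485. , -356.4,    5.5,   28.1,  485.8, -356.2]), 1979) bench 0.8
red (array([ 488.3, -169.9,   31.1,   13.3,  488.3, -170.9]), 822)
t 6.28 pos [ 0.5368 -0.3467  0.2184] rpy [ 179.94  -15.04 -170.72] F [0.43 0.55 0.25] w 0.0514 q [ -30.4   34.9   85.7  -10.    71.4 -125.5]
tool z [-0.256 -0.041 -0.966] shift units [ 0.504 -0.035  3.201] down1cm [-0.065 -0.     0.241]
```

View pics/w2.png

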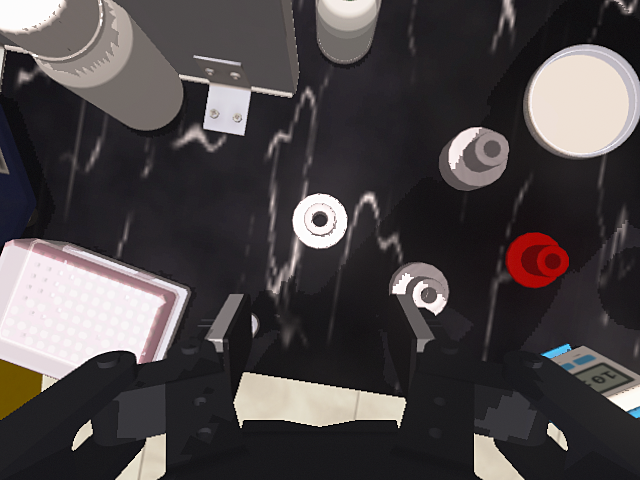

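The wrist picture shows the 150 g weight at (320,221), standing between the open fingers. Depth puts it at (0.485, -0.3555) with its top at 31 mm, as expected. The 300 g weight at (420,290) and the cabinet foot at (225,105) are clear.

```bash
python3 -c "
from h import *
to((.489,-.3552,.1)); to((.489,-.3552,.036))"
```

```text
t 6.28 pos [ 0.5368 -0.3467  0.2184] rpy [ 179.94  -15.04 -170.72] F [0.43 0.55 0.25] w 0.0514 q [ -30.4   34.9   85.7  -10.    71.4 -125.5]
tool z [-0.256 -0.041 -0.966] shift units [ 0.404 -0.019  3.174] down1cm [-0.065 -0.     0.241]
t 6.28 pos [ 0.5368 -0.3467  0.2184] rpy [ 179.94  -15.04 -170.72] F [0.43 0.55 0.25] w 0.0514 q [ -30.4   34.9   85.7  -10.    71.4 -125.5]
tool z [-0.256 -0.041 -0.966] shift units [-0.011 -0.021  4.719] down1cm [-0.065 -0.     0.241]
```

Call:
send_rows(targets=[[[0.2, 0, -0.02, 0.6, 0, 0, 0], [0.2, 0, 0, 0.9, 0, 0, 0], [0.2, 0, 0, 0.9, 0, 0, 0], [0.2, 0, 0, 0.8, 0, 0, 0], [0.2, 0, 0, 0.6, 0, 0, 0], [0.2, 0, 0, 0.4, 0, 0, 0], [0.2, 0, 0, 0.3, 0, 0, 0], [0.2, 0, 0, 0.2, 0, 0, 0], [0.2, 0, 0, 0, 0, 0, 0], [-1, 0, 0, 0, 0, 0, 0], [-1, 0, 0, 0, 0, 0, 0], [-1, 0, 0, 0, 0, 0, 0], [-1, 0, 0, 0, 0, 0, 0], [-1, 0, 0, 0, 0, 0, 0], [-1, 0, 0, 0, 0, 0, 0]]], newtons=40)

```text
t: 7.53
position: [0.4903, -0.3558, 0.039]
ee_rot: [-179.9, -14.9, -170.7]
wrist_force: [1.5, 2.5, 6.8]
gripper_width: 0.0248
gripper_force: 39.5
```

Call:
send_rows(targets=[[[-1, 0.04, 0, -0.15, 0, 0, 0], [-1, 0.1, 0, -0.4, 0, 0, 0], [-1, 0.2, 0, -0.75, 0, 0, 0], [-1, 0.2, 0, -0.75, 0, 0, 0], [-1, 0.2, 0, -0.75, 0, 0, 0], [-1, 0.2, 0, -0.75, 0, 0, 0], [-1, 0.13, 0, -0.5, 0, 0, 0], [-1, 0, 0, 0, 0, 0, 0], [-1, 0, 0, 0, 0, 0, 0]]])

```text
t: 8.28
position: [0.4906, -0.3558, 0.207]
ee_rot: [-179.9, -14.9, -170.7]
wrist_force: [-0.0, 0.3, -2.8]
gripper_width: 0.0246
gripper_force: 39.6
```

```bash
python3 - <<'E'
from h import *
c,W=snap("wrist","w3")
cv2.imwrite("pics/w3c.png",cv2.resize(c["image"][180:400,220:420,::-1],None,fx=2.5,fy=2.5))
to((.493,-.079,.25))
p=env.state()["position"]; Q=W.reshape(-1,3);Q=Q[np.isfinite(Q).all(1)]
m=(np.hypot(Q[:,0]-p[0],Q[:,1]-p[1])<.05)&(Q[:,2]>.1); Q=Q[m]
for z in np.arange(.1,.25,.005):
    k=(Q[:,2]>=z)&(Q[:,2]<z+.005)
    if k.sum()>5: print(round(z,3),k.sum(),np.round(Q[k].min(0),3),np.round(Q[k].max(0),3))
E
```

```text
t 8.33 pos [ 0.4899 -0.3553  0.2056] rpy [-179.97  -14.96 -170.7 ] F [-0.17 -0.95 -1.16] w 0.024 q [ -33.1   32.7   91.9  -10.9   66.9 -127.1]
tool z [-0.255 -0.042 -0.966] shift units [-0.866  6.805 -1.383] down1cm [-0.065  0.     0.242]
0.17 3559 [ 0.461 -0.379  0.17 ] [ 0.509 -0.333  0.175]
0.175 184 [ 0.464 -0.376  0.175] [ 0.506 -0.341  0.18 ]
0.18 144 [ 0.472 -0.368  0.18 ] [ 0.491 -0.345  0.185]
0.185 231 [ 0.472 -0.376  0.185] [ 0.499 -0.34   0.19 ]
0.19 521 [ 0.472 -0.381  0.19 ] [ 0.5   -0.331  0.195]
0.195 2983 [ 0.472 -0.382  0.195] [ 0.503 -0.331  0.2  ]
0.2 1548 [ 0.473 -0.382  0.2  ] [ 0.503 -0.331  0.205]
0.205 671 [ 0.476 -0.381  0.205] [ 0.505 -0.331  0.21 ]
0.21 764 [ 0.477 -0.381  0.21 ] [ 0.506 -0.33   0.215]
0.215 957 [ 0.479 -0.375  0.215] [ 0.507 -0.338  0.22 ]
0.22 1067 [ 0.48  -0.385  0.22 ] [ 0.508 -0.326  0.225]
0.225 1192 [ 0.479 -0.395  0.225] [ 0.509 -0.308  0.23 ]
0.23 2472 [ 0.478 -0.399  0.23 ] [ 0.517 -0.306  0.235]
0.235 9209 [ 0.478 -0.402  0.235] [ 0.519 -0.306  0.24 ]
0.24 4740 [ 0.479 -0.404  0.24 ] [ 0.52  -0.306  0.245]
0.245 3047 [ 0.481 -0.405  0.245] [ 0.518 -0.306  0.25 ]
```

View pics/w3c.png

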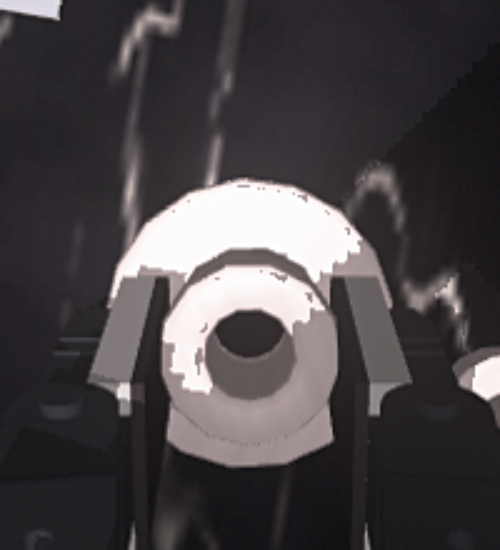

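The weight is held by its collar, upright between the pads, and the bore is open at (250,345) in the crop. I'll measure its tilt and centre relative to the TCP.

```bash
cat >> h.py <<'E'
def held(W,p,h):
    """held weight: p TCP, h expected bottom z below TCP; fits flange top plane & collar top"""
    Q=W.reshape(-1,3);Q=Q[np.isfinite(Q).all(1)]
    m=(np.hypot(Q[:,0]-p[0]+.005,Q[:,1]-p[1])<.035)
    F=Q[m&(abs(Q[:,2]-(p[2]-h+.005))<.004)]
    A=np.c_[F[:,:2]-F[:,:2].mean(0),np.ones(len(F))];co=np.linalg.lstsq(A,F[:,2],rcond=None)[0]
    (x,y),R=cv2.minEnclosingCircle(F[:,:2].astype(np.float32))
    print("flange slope deg",np.round(np.degrees(co[:2]),2),"z",round(co[2]*1e3,1),"circle",np.round(np.array([x,y,R])*1e3,1),len(F))
    C=Q[m&(abs(Q[:,2]-(p[2]-h+.031))<.004)&(abs(Q[:,1]-p[1])<.0125)]
    A=np.c_[C[:,:2]-C[:,:2].mean(0),np.ones(len(C))];co=np.linalg.lstsq(A,C[:,2],rcond=None)[0]
    (x,y),R=cv2.minEnclosingCircle(C[:,:2].astype(np.float32))
    print("collar slope",np.round(np.degrees(co[:2]),2),"z",round(co[2]*1e3,1),"circle",np.round(np.array([x,y,R])*1e3,1),len(C))
E
python3 - <<'E'
from h import *
W=cloud(np.load("pics/w3.npz"))
held(W,np.array([.4899,-.3553,.2056]),.039)
E
```

```text
flange slope deg [ 0.07 -0.19] z 173.6 circle [ 485.1 -355.9   23.9] 3625
collar slope [ 0.68 -0.41] z 199.3 circle [ 488.2 -354.1   18.3] 3569
```

```bash
python3 -c "
from h import *
to((.4978,-.0784,.2056))"
```

```text
t 8.33 pos [ 0.4899 -0.3553  0.2056] rpy [-179.97  -14.96 -170.7 ] F [-0.17 -0.95 -1.16] w 0.024 q [ -33.1   32.7   91.9  -10.9   66.9 -127.1]
tool z [-0.255 -0.042 -0.966] shift units [-1.269  6.801 -0.342] down1cm [-0.065  0.     0.242]
```

Call:
send_rows(targets=[[[-1, -0.07, 0.4, -0.02, 0, 0, 0], [-1, -0.15, 0.8, -0.04, 0, 0, 0], [-1, -0.17, 0.9, -0.05, 0, 0, 0], [-1, -0.17, 0.9, -0.05, 0, 0, 0], [-1, -0.17, 0.9, -0.05, 0, 0, 0], [-1, -0.17, 0.9, -0.05, 0, 0, 0], [-1, -0.17, 0.9, -0.05, 0, 0, 0], [-1, -0.12, 0.7, -0.03, 0, 0, 0], [-1, -0.08, 0.4, 0, 0, 0, 0], [-1, 0, 0, 0, 0, 0, 0], [-1, 0, 0, 0, 0, 0, 0], [-1, 0, 0, 0, 0, 0, 0]]])

```text
t: 9.33
position: [0.4973, -0.0786, 0.2046]
ee_rot: [180.0, -15.1, -170.7]
wrist_force: [-0.1, -0.3, -1.6]
gripper_width: 0.0243
gripper_force: 39.7
```

```bash
python3 - <<'E'
from h import *
c,W=snap("wrist","w4")
p=env.state()["position"]
held(W,p,.038)
print("pan",circ(W,(.493,-.08),.05,.115,.13),"pin",circ(W,(.493,-.079),.012,.14,.155))
cv2.imwrite("pics/w4c.png",cv2.resize(c["image"][130:430,120:620,::-1],None,fx=1.6,fy=1.6))
to((.4978,-.0784,.2056))
for n in("top","side"):
    c,W=snap(n,n+"4"); print(n,"flange",circ(W,(p[0]-.0048,p[1]),.03,.165,.18),"pan",circ(W,(.493,-.08),.04,.115,.13))
E
```

```text
flange slope deg [-0.01 -0.15] z 171.3 circle [491.7 -78.7  24. ] 3697
collar slope [ 0.39 -0.23] z 197.1 circle [496.1 -77.2  18. ] 3499
pan (array([492.4, -78.7, 122.8,  35.9, 475. , -82. ]), 3778) pin (array([494.7, -78.4, 147.8,   4.3, 494.9, -78.3]), 128)
t 9.38 pos [ 0.4974 -0.079   0.2047] rpy [ 179.99  -15.06 -170.71] F [ 1.7   0.83 -2.07] w 0.0245 q [  -9.2   26.8  103.2   -5.2   64.4 -105.7]
tool z [-0.256 -0.042 -0.966] shift units [-0.006  0.013 -0.024] down1cm [-0.065 -0.     0.241]
top flange (array([ 485.7, -102.6,  171.4,    8.1,  485.4, -102.6]), 10) pan (array([ 486.9, -102.6,  123.4,   27.5,  485.7, -106.9]), 86)
side flange (array([495.7, -79. , 169.3,  23.6, 505.3, -75.9]), 145) pan (array([494.2, -80.6, 120. ,  37.3, 501.6, -76.4]), 508)
```

View pics/w4c.png

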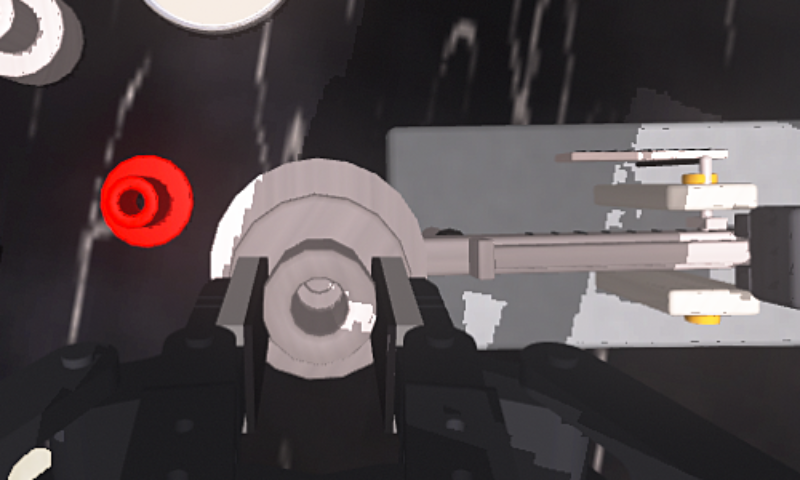

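The weight at (320,300) hangs over the pan, and the pin shows through the bore. The wrist view puts its centre 0.7 mm short of the pan's centre in x, so I add that and lower it. The pan gives way at about 1.7 N, so this is gentle.

Call:
send_rows(targets=[[[-1, -0.07, 0, 0.2, 0, 0, 0], [-1, -0.05, 0, 0.12, 0, 0, 0], [-1, -0.03, 0, 0.1, 0, 0, 0], [-1, -0.03, 0, 0.1, 0, 0, 0], [-1, -0.03, 0, 0.1, 0, 0, 0], [-1, -0.03, 0, 0.1, 0, 0, 0], [-1, -0.03, 0, 0.1, 0, 0, 0], [-1, -0.025, 0, 0.1, 0, 0, 0], [-1, -0.02, 0, 0.08, 0, 0, 0], [-1, 0, 0, 0.05, 0, 0, 0], [-1, 0, 0, 0, 0, 0, 0], [-1, 0, 0, 0, 0, 0, 0]]])

```text
t: 10.48
position: [0.4992, -0.0782, 0.1614]
ee_rot: [-180.0, -15.0, -170.7]
wrist_force: [0.4, -0.4, -0.2]
gripper_width: 0.0242
gripper_force: 39.7
```

```bash
python3 - <<'E'
from h import *
c,W=snap("wrist","w5")
p=env.state()["position"]
held(W,p,.038)
print("pan",circ(W,(.493,-.08),.05,.105,.126))
force(5)
to((.498,-.0788,.1605))
E
```

```text
flange slope deg [-0.06 -0.15] z 128.1 circle [493.1 -77.9  34.4] 3639
collar slope [0.19 0.12] z 154.0 circle [497.  -76.8  17.7] 3491
pan (array([493. , -78.7, 122.8,  36.3, 484.6, -80.2]), 8658)
F mean [ 0.025 -0.064 -1.592  0.046 -0.196  0.008] sd [0.365 0.476 0.23  0.011 0.028 0.026] z 0.1615668765426964
t 10.78 pos [ 0.4992 -0.0783  0.1616] rpy [-179.99  -14.99 -170.69] F [-0.18  0.08 -1.21] w 0.024 q [  -9.1   30.1  105.    -5.5   59.3 -105.1]
tool z [-0.255 -0.042 -0.966] shift units [ 0.023 -0.008  0.034] down1cm [-0.065  0.     0.241]
```

Call:
send_rows(targets=[[[-1, 0, 0, 0.03, 0, 0, 0], [-1, 0, 0, 0, 0, 0, 0], [0.1, 0, 0, 0, 0, 0, 0], [0.1, 0, 0, 0, 0, 0, 0], [0.1, 0, 0, 0, 0, 0, 0], [0.1, 0, 0, 0, 0, 0, 0], [0.1, 0, 0, 0, 0, 0, 0], [0.1, 0.03, 0, -0.12, 0, 0, 0], [0.1, 0.13, 0, -0.5, 0, 0, 0], [0.1, 0.2, 0, -0.8, 0, 0, 0], [0.1, 0.2, 0, -0.8, 0, 0, 0], [0.1, 0.13, 0, -0.5, 0, 0, 0], [0.1, 0, 0, 0, 0, 0, 0], [0.1, 0, 0, 0, 0, 0, 0]]])

```text
t: 11.95
position: [0.5008, -0.0782, 0.2739]
ee_rot: [-179.9, -14.8, -170.7]
wrist_force: [-0.1, -0.1, -0.6]
gripper_width: 0.0473
gripper_force: 0.0
```

```bash
cat >> h.py <<'E'
def level(W):
    a=circ(W,(.493,-.079),.026,.098+.005,.13); h=circ(W,(.438,.213),.02,.125,.17); f=circ(W,(.438,.213),.033,.1,.13); 
    p=circ(W,(.465,.075),.05,.15,.175); b=circ(W,(.493,-.079),.014,.12,.16)
    print("flange",a,"\n collar",b,"\n poise",p,"\n hub",h)
E
python3 - <<'E'
from h import *
for n in("wrist","side","top"):
    c,W=snap(n,n+"6"); print(n); level(W)
to((.462,.0906,.2))
E
```

```text
wrist
flange (array([493.1, -79. , 121.2,  26.1, 491.5, -79.3]), 2896) 
 collar (array([492.5, -79. , 146.8,  14. , 492.4, -79. ]), 1374) 
 poise (array([462.4,  89. , 163.2,   7.7, 462.1,  87.5]), 622) 
 hub None
side
flange (array([493. , -79.1, 118.5,  26. , 500.8, -75.1]), 225) 
 collar (array([493.6, -78.7, 143. ,  13.7, 496.4, -77.8]), 103) 
 poise (array([465. ,  89.7, 160.2,   6.8, 465. ,  89.2]), 33) 
 hub (array([439.7, 214.6, 137. ,  19. , 440.5, 214.4]), 194)
top
flange (array([494.1, -84.5, 121.6,  25.2, 490.6, -94.3]), 72) 
 collar (array([493.9, -86.3, 147.1,   9.5, 494.3, -87.5]), 21) 
 poise None 
 hub None
t 12.1 pos [ 0.4997 -0.078   0.2718] rpy [ 179.97  -15.08 -170.68] F [-0.04 -0.54 -0.08] w 0.0469 q [  -9.1   22.7   99.1   -4.9   72.7 -106.4]
tool z [-0.257 -0.042 -0.966] shift units [-0.228  4.311  1.798] down1cm [-0.065 -0.     0.241]
```

The weight stands flat on the pan over the pin: its centre is (0.4925, -0.079), within 1 mm, and its top is 26 mm over the flange. The beam is already near level at about -0.04. Next I straighten the tool and hover over the poise.

Call:
send_rows(targets=[[[-0.4, 0, 0.5, 0, 0, -0.6, 0], [-0.4, 0, 0.8, 0, 0, -0.8, 0], [-0.4, 0, 0.9, 0, 0, -0.8, 0], [-0.4, 0, 0.9, 0, 0, -0.3, 0], [-0.4, 0, 0.8, 0, 0, 0, 0.1], [-0.4, 0, 0.4, 0, 0, 0, 0], [-0.4, 0, 0, 0, 0, 0, 0], [-0.4, 0, 0, 0, 0, 0, 0]]])

```text
t: 12.77
position: [0.4719, 0.0923, 0.2717]
ee_rot: [-180.0, -0.1, -171.2]
wrist_force: [0.1, -1.0, -0.3]
gripper_width: 0.0256
gripper_force: 0.0
```

```bash
python3 - <<'E'
from h import *
for n in("wrist","side"):
    c,W=snap(n,n+"7"); print(n); level(W)
to((.462,.0906,.2))
E
```

```text
wrist
flange (array([493. , -78.9, 121.6,  26.1, 488.1, -71.9]), 2990) 
 collar (array([493. , -79. , 143.9,  14.1, 491.4, -75.1]), 2412) 
 poise (array([462. ,  89.9, 163.8,   7.1, 461.5,  89.8]), 440) 
 hub (array([438.6, 214.4, 138.3,  19. , 438.2, 212.9]), 2963)
side
flange (array([493.1, -78.7, 118.5,  25.8, 500.5, -75.1]), 226) 
 collar (array([494.5, -78.1, 142.6,  12.9, 495.9, -77.5]), 104) 
 poise (array([462.5,  88. , 161. ,   9.1, 465.2,  89.4]), 34) 
 hub (array([438.8, 214.6, 136.9,  19.7, 441.3, 214.4]), 207)
t 12.87 pos [0.4724 0.0912 0.2719] rpy [-1.7999e+02 -7.0000e-02 -1.7128e+02] F [ 0.95 -1.07  0.4 ] w 0.0255 q [  7.3  13.  111.8  -0.   55.3 -91.4]
tool z [-0.001 -0.    -1.   ] shift units [0.258 0.025 1.797] down1cm [-0.    0.    0.25]
```

The beam rests at about -0.038 rad, both pans agreeing, so the poise must go about 8.4 mm towards the weight pan. The push itself tips the beam, so I straddle the stem, push gently, back off and look again.

Call:
send_rows(targets=[[[-0.4, 0.23, 0.01, 0.3, 0, 0, 0], [-0.4, 0, 0, 0.6, 0, 0, 0], [-0.4, 0, 0, 0.6, 0, 0, 0], [-0.4, 0, 0, 0.5, 0, 0, 0], [-0.4, 0, 0, 0.3, 0, 0, 0], [-0.4, 0, 0, 0.2, 0, 0, 0], [-0.4, 0, 0, 0, 0, 0, 0], [-0.4, 0, 0, 0, 0, 0, 0]]])

```text
t: 13.53
position: [0.4636, 0.0902, 0.1725]
ee_rot: [-180.0, -0.0, -171.3]
wrist_force: [0.9, -0.5, 0.3]
gripper_width: 0.0255
gripper_force: 0.0
```

```bash
python3 - <<'E'
from h import *
c,W=snap("wrist","w8"); level(W)
c,W=snap("side","side8"); level(W)
to((.466,.0675,.172))
cv2.imwrite("pics/w8c.png",c["image"][200:350,300:460,::-1].repeat(3,0).repeat(3,1))
E
```

```text
flange None 
 collar None 
 poise (array([457.6,  90.3, 163.9,  26.6, 458.8,  90.1]), 3991) 
 hub (array([438.8, 214.5, 137.8,  19. , 438.9, 206.1]), 5330)
flange (array([493. , -79. , 118.4,  26. , 500.7, -75.2]), 220) 
 collar (array([494.6, -78.7, 142.4,  12.8, 496.2, -77.4]), 108) 
 poise (array([472.7,  92. , 161.5,  26.2, 471.4,  90.8]), 109) 
 hub (array([439.2, 214.8, 136.6,  19.2, 440.8, 214.3]), 197)
t 13.63 pos [0.464  0.0905 0.1732] rpy [-1.8000e+02  6.0000e-02 -1.7131e+02] F [0.21 0.16 0.01] w 0.0258 q [  7.4  20.1 119.1  -0.   40.7 -91.3]
tool z [ 0.001  0.    -1.   ] shift units [ 0.037 -0.575  0.03 ] down1cm [0.   0.   0.25]
```

View pics/w8.png

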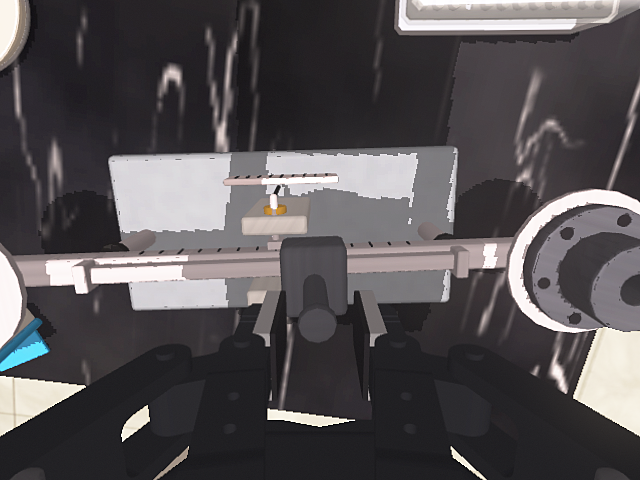

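The stem head at (318,322) stands midway between the two pads, at (268,330) and (370,330), and the fingers are clear of the housing at right. I push 20 mm towards the weight pan, then back off 10 mm.

Call:
send_rows(targets=[[[-0.4, 0, -0.05, 0, 0, 0, 0], [-0.4, 0, -0.05, 0, 0, 0, 0], [-0.4, 0, -0.05, 0, 0, 0, 0], [-0.4, 0, -0.05, 0, 0, 0, 0], [-0.4, 0, -0.05, 0, 0, 0, 0], [-0.4, 0, -0.05, 0, 0, 0, 0], [-0.4, 0, -0.05, 0, 0, 0, 0], [-0.4, 0, -0.05, 0, 0, 0, 0], [-0.4, 0, -0.05, 0, 0, 0, 0], [-0.4, 0, -0.05, 0, 0, 0, 0], [-0.4, 0, 0, 0, 0, 0, 0], [-0.4, 0, 0, 0, 0, 0, 0], [-0.4, 0, 0, 0, 0, 0, 0], [-0.4, 0, 0.25, 0, 0, 0, 0], [-0.4, 0, 0, 0, 0, 0, 0], [-0.4, 0, 0, 0, 0, 0, 0], [-0.4, 0, 0, 0, 0, 0, 0], [-0.4, 0, 0, 0, 0, 0, 0], [-0.4, 0, 0, 0, 0, 0, 0], [-0.4, 0, 0, 0, 0, 0, 0]]])

```text
t: 15.3
position: [0.465, 0.0807, 0.1725]
ee_rot: [-180.0, 0.0, -171.3]
wrist_force: [0.5, -0.1, 0.4]
gripper_width: 0.0258
gripper_force: 0.0
```

Call:
send_rows(targets=[[[-0.4, 0, 0, 0, 0, 0, 0], [-0.4, 0, 0, 0, 0, 0, 0], [-0.4, 0, 0, 0, 0, 0, 0], [-0.4, 0, 0, 0, 0, 0, 0], [-0.4, 0, 0, 0, 0, 0, 0], [-0.4, 0, 0, 0, 0, 0, 0], [-0.4, 0, 0, 0, 0, 0, 0], [-0.4, 0, 0, 0, 0, 0, 0], [-0.4, 0, 0, 0, 0, 0, 0], [-0.4, 0, 0, 0, 0, 0, 0], [-0.4, 0, 0, 0, 0, 0, 0], [-0.4, 0, 0, 0, 0, 0, 0], [-0.4, 0, 0, 0, 0, 0, 0], [-0.4, 0, 0, 0, 0, 0, 0]]])

```text
t: 16.47
position: [0.4649, 0.0808, 0.1725]
ee_rot: [180.0, -0.0, -171.3]
wrist_force: [-0.0, 0.3, 0.5]
gripper_width: 0.0257
gripper_force: 0.0
```

```bash
cat >> h.py <<'E'
def tilt(W,side=True):
    """heights in the side view against those at the -0.08 stop: flange top 118.3 would be..."""
    f=circ(W,(.493,-.079),.026,.095,.125)[0][2]; h=circ(W,(.438,.213),.017,.125,.17)[0][2]
    print("flange z",f,"hub z",h,"theta from diff (0 when hub-flange = 29)",round((h-f-29)/300,4))
E
python3 - <<'E'
from h import *
for n in ("wrist","side"):
    c,W=snap(n,n+"9"); level(W)
tilt(W)
to((.466,.0675,.172))
E
```

```text
flange (array([493.5, -64.8, 115.9,  21.8, 491.9, -58.2]), 1653) 
 collar None 
 poise (array([459.2,  80.8, 164.4,  26.6, 460.2,  81.2]), 4021) 
 hub (array([438.9, 209.2, 136.7,  18.1, 439.4, 200.3]), 3292)
flange (array([492.9, -79. , 114.5,  26. , 500.4, -75.1]), 232) 
 collar (array([495.4, -79.5, 138.5,  13.3, 495.9, -77.7]), 101) 
 poise (array([474.7,  82.2, 162.3,  26.3, 472.9,  82.3]), 117) 
 hub (array([438.8, 213.5, 140.6,  19.3, 441.6, 213.8]), 213)
flange z 114.3 hub z 141.0 theta from diff (0 when hub-flange = 29) -0.0077
t 16.57 pos [0.4649 0.0808 0.1725] rpy [-180.     -0.   -171.29] F [ 0.4   0.1  -0.37] w 0.0256 q [  6.2  20.2 119.2  -0.   40.7 -92.5]
tool z [-0. -0. -1.] shift units [ 0.024 -0.333  0.012] down1cm [-0.    0.    0.25]
```

The beam now rests at about -0.01 rad. I push the poise 2 mm further.

Call:
send_rows(targets=[[[-0.4, 0, -0.05, 0, 0, 0, 0], [-0.4, 0, -0.05, 0, 0, 0, 0], [-0.4, 0, -0.05, 0, 0, 0, 0], [-0.4, 0, -0.05, 0, 0, 0, 0], [-0.4, 0, -0.05, 0, 0, 0, 0], [-0.4, 0, -0.05, 0, 0, 0, 0], [-0.4, 0, 0, 0, 0, 0, 0], [-0.4, 0, 0, 0, 0, 0, 0], [-0.4, 0, 0, 0, 0, 0, 0], [-0.4, 0, 0.25, 0, 0, 0, 0], [-0.4, 0, 0, 0, 0, 0, 0], [-0.4, 0, 0, -0.3, 0, 0, 0], [-0.4, 0, 0, -0.8, 0, 0, 0], [-0.4, 0, 0, -0.8, 0, 0, 0], [-0.4, 0, 0, -0.8, 0, 0, 0], [-0.4, 0, 0, -0.6, 0, 0, 0], [-0.4, 0, 0, 0, 0, 0, 0], [-0.4, 0, 0, 0, 0, 0, 0], [-0.4, 0, 0, 0, 0, 0, 0], [-0.4, 0, 0, 0, 0, 0, 0]]])

```text
t: 18.23
position: [0.4645, 0.0789, 0.3034]
ee_rot: [180.0, -0.1, -171.3]
wrist_force: [0.1, 0.1, -0.0]
gripper_width: 0.0255
gripper_force: 0.0
```

Call:
send_rows(targets=[[[-0.4, 0, 0, 0, 0, 0, 0], [-0.4, 0, 0, 0, 0, 0, 0], [-0.4, 0, 0, 0, 0, 0, 0], [-0.4, 0, 0, 0, 0, 0, 0], [-0.4, 0, 0, 0, 0, 0, 0], [-0.4, 0, 0, 0, 0, 0, 0], [-0.4, 0, 0, 0, 0, 0, 0], [-0.4, 0, 0, 0, 0, 0, 0], [-0.4, 0, 0, 0, 0, 0, 0], [-0.4, 0, 0, 0, 0, 0, 0], [-0.4, 0, 0, 0, 0, 0, 0], [-0.4, 0, 0, 0, 0, 0, 0], [-0.4, 0, 0, 0, 0, 0, 0], [-0.4, 0, 0, 0, 0, 0, 0]]])

```text
t: 19.4
position: [0.4652, 0.0788, 0.3045]
ee_rot: [-180.0, 0.0, -171.3]
wrist_force: [0.5, -0.5, 0.3]
gripper_width: 0.0253
gripper_force: 0.0
```

```bash
python3 - <<'E'
from h import *
for n in ("wrist","side","side"):
    c,W=snap(n,n+"10"); level(W); tilt(W)
to((.466,.0675,.172))
E
```

```text
flange (array([493. , -78.9, 115.7,  26.1, 488. , -72.4]), 2352) 
 collar (array([493.7, -78.5, 140.5,  13.4, 492. , -76.1]), 1482) 
 poise (array([463.8,  78.6, 164.6,   7. , 463.5,  78.5]), 339) 
 hub (array([438.9, 214.8, 144.1,  18.9, 438. , 212.3]), 2642)
flange z 115.7 hub z 144.1 theta from diff (0 when hub-flange = 29) -0.002
flange (array([493.1, -79. , 112.6,  26. , 500.9, -74.9]), 245) 
 collar (array([494.7, -79.1, 137.4,  13.2, 495.4, -78.2]), 98) 
 poise (array([466.1,  77.6, 161.2,   7.9, 467.3,  78.5]), 35) 
 hub (array([438.6, 213. , 142.5,  19.5, 442.1, 213.7]), 214)
flange z 112.4 hub z 142.9 theta from diff (0 when hub-flange = 29) 0.005
flange (array([493.3, -78.8, 112.9,  26. , 500.8, -75.5]), 247) 
 collar (array([494.6, -79.7, 137.6,  13.6, 495.9, -78.2]), 101) 
 poise (array([466.7,  78.6, 160.9,   7.5, 467.2,  78.4]), 35) 
 hub (array([438.9, 213.3, 142.4,  19.1, 442.3, 213.9]), 218)
flange z 112.5 hub z 143.0 theta from diff (0 when hub-flange = 29) 0.005
t 19.55 pos [0.4652 0.0788 0.3045] rpy [ 180.      0.   -171.29] F [ 0.   -0.76 -0.19] w 0.0255 q [  5.9  10.1 110.5   0.   59.5 -92.8]
tool z [ 0.  0. -1.] shift units [ 0.024 -0.283  3.312] down1cm [ 0.   -0.    0.25]
```

The beam is level to within about 0.005 rad in both views, and its heights agree between successive looks. The weight is centred on the pan and the arm is clear.

```bash
python3 -c "
from workcell import env
print(env.sign_off())"
```

```text
the job is handed in; nothing more can be done
None
```

I handed the job in: the 150 g weight is flat over the pin of the right pan and the poise is set, with the beam at rest within about 0.005 rad of level and the arm clear of everything; the sign-off returned no verdict.

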